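# Unclip the tape cassette from the label printer and hold it up

## Robot

A 7-joint arm with a two-finger parallel gripper is mounted at the origin on the work surface. World frame = base frame: x ahead of the robot, y to its left, z up, the work surface at z = 0. Lengths are in m, angles in rad, forces in N, time in s.
With the tool pointing down it reaches from about 0.4 to 0.875 m from the base axis. Payload 19.3 kg.
Tool frame: the origin (TCP) lies midway between the tips of the shut fingers; the grasp point (between the pads) lies 19 mm behind it (env.grip_depth is the distance from the TCP to the grasp point, in m); x points along the fingers, y is the direction in which the jaws open and shut, and the axes are right-handed (so a half turn about x gives the same grasp; the last joint's range is limited). The gripper opens to 85 mm and grips with 20 to 120 N. Pads are 22 mm wide; open, the fingers measure 114 mm over their backs; the gripper's body (76 mm by 85 mm) begins 54 mm behind the grasp point. The pads swing forward as they close: fully open they stand 13 mm farther back than shut.
Start: joints at [1.178, 0.521, -0.036, 1.599, 0.021, 1.021, -0.113], TCP at [0.198, -0.593, 0.231] pointing down, gripper open.
Joint ranges: [-2.91, 2.91], [-0.3, 2.13], [-1.5, 1.42], [0.17, 2.43], [-1.26, 4.41], [0.16, 1.93], [-2.52, 2.52]. Speed limits (rad/s): [1.89, 1.89, 2.39, 2.39, 3.01, 3.01, 3.01].

## Interface

Orientations are given as a unit quaternion [x, y, z, w].
In Python, from plant import env gives the robot as it stands. The module is installed in compiled form; this text tells all that it offers.
- The arm moves only by the tool step_arm, never from a script. Its argument "increments" is a list that holds one entry, the list of rows, each a list of 7 numbers: the gripper's target within -1 to 1 (fully open at 1, half-way at 0, shut at -1), then the shift along the tool's x, y, z in m, then the turn, a rotation vector about the tool's x, y, z in rad. A call has 1 to 12 rows; each row shifts and turns the pose as measured when the row begins, along the tool's axes as they then stand; what a row does not reach is not made up. A row lasts 1/10 s, in which the tool goes at most 50 mm and 8.59 degrees, less where a joint would pass 70% of its speed; a pose out of reach is approached as far as the arm can. A call is refused whole if a number of a shift passes 0.05 or a number of a turn 0.15, either way. A call with a gripper value outside its range is refused whole. The fingers move at their own pace and stop on an object; "grip_force" is the grip in N (left out, the last holds). Time passes only in rows, so rows that do not move let the fingers close. It gives the time, the measured TCP pose, the force and the opening at its end, in the units of the state.
- env.sense(): the state, without advancing time (a new reading comes with each control period).
- env.snapshot(name): name is "scene" or "top" or "wrist"; returns (picture, depth): 384x512x3 uint8, red, green, blue; 384x512 float32, m along the optical axis (not along the pixel's ray), 0 where there is no reading.
- env.camera_params(name): a dict with "camera_matrix" (3x3 intrinsics, pixels), "k1" (the pictures are not rectified: a ray, as slopes to the right and down, at radius r is drawn at 1 + k1 r^2 times it, then the intrinsics apply), "rvec" (rotation vector, rad) and "tvec" (3), from world to camera coordinates, as OpenCV has them. Camera axes: x right, y down, z forward; pixel columns grow to the right and rows downward; lengths in m; the calibration is good to about 2 mm. A picture is of the moment at which its call begins: read the wrist's pose just before it. camera_params takes no time and is no camera call; for the wrist camera it gives the pose at the moment of the call.
- env.hand_in(): hands the job in, once; it reports no verdict.
The state is a dict: "time": time; "q": joint angles; "joint_vel": joint speeds; "joint_efforts": joint torques, N m; "tool_pos": TCP position; "orientation": TCP orientation; "force": force on the tool from outside, world axes, zero at the start; "ft_torque": the same for the moment, N m; "gripper_width": opening from 0.0 (shut) to 1.0 (fully open).
Only numpy, scipy, OpenCV 4.12 (cv2) and the standard library are available. Lean on these libraries where they do the work, as an engineer would, in place of code of your own. Each camera call takes 0.05 s, during which the arm holds its last target. There are 200 camera calls.

## Task

Check the tape in the desktop label printer: press the blue key at the printer's front so that its clear cover springs fully open, then pinch together the two blue catches on the sides of the cassette inside and lift the cassette straight up out of its bay. Finish while still holding the cassette by its catches, level and still, about 10 cm above where it sat; leave the cover open and the other things on the desk as they are.

Things in the scene. Friction and masses are not known exactly. Their poses are not given: they have to be found in the camera images.
- printer: Desktop label printer, pale grey, fixed; 210 mm deep (x), 150 mm wide (y). Origin on the desk under it, z up; its front (label outlet, blue key) looks along its -x, the cover's hinge is at the rear. Spans x -115 to +95, y -75 to +75 mm. Deck 80 mm above the desk, closed cover's top 130 mm.
- key_top (a point): Middle of the raised rib (8 mm in x, 26 mm in y) on top of the blue release key (26 mm in x, 34 mm in y), 86 mm above the desk, at printer x -99 mm. Pressed down 4 mm (about 2 N; stop at 6 mm, 3 N) it frees the cover; springs back. The cover's front wall is 29 mm behind this point; a 12 mm wide latch hook, up to 101 mm above the desk, starts 18 mm behind it.
- cover (a joint): Angle of the clear cover (50 mm high hood) about its hinge along y at the printer's rear, 86 mm behind its origin, 83 mm above the desk: 0 latched shut, 1.75 fully open. Unlatched, a spring swings it open by itself in about 2 s and keeps it open; it may rest against the hand until that is drawn up and away. Open, its edge stands about 235 mm above the desk, behind the hinge.
- cassette_grip (a point): Point midway between the two catches of the cassette in the printer, at their mid-height; axes as the printer's when seated (y from catch to catch). Cassette: white with yellow tape, 80 (x) x 46 (y) x 70 mm high, about 0.16 kg; the point is 58 mm above its underside. Blue catch pads 24 mm long and 24 mm high, 59 mm over both at rest, 45 mm squeezed; grip along y.
- bay (a point): Fixed point of the printer where cassette_grip is when the cassette is seated: printer (-5, 0, 110) mm, 30 mm above the deck. The cassette stands 28 mm deep in the bay and slides out straight up; the catch pads begin 18 mm above the deck, which is flat and free for 45 mm on either side (y).
- catch_left (a joint): How far the catch on the cassette's +y side is pushed in (m): 0 at rest, 0.007 fully in. Spring: 3 N at rest, 6 N fully in. At rest its hook reaches 4 mm under the deck's lip and holds the cassette down; from about 0.0055 it is free. A grip of 20 N or more keeps it in.
- catch_right (a joint): The same for the catch on the -y side.
- spare_a: Spare cassette standing on the desk, red tape bands, same size as the one in the printer; origin at its underside. Leave it.
- spare_b: Spare cassette standing on the desk, blue tape bands; origin at its underside. Leave it.
- phone: Phone lying on the desk, 72 x 148 x 8 mm; origin under its centre. Leave it.
- mouse: Computer mouse, silver-blue, 105 x 60 x 33 mm; origin under its centre. Leave it.
- mug: White mug, 80 mm across, 92 mm high; origin under its centre. Leave it.
- tea_bottle: Large brown tea bottle, 99 mm across, 312 mm high; origin under its centre. Leave it.
- stapler: Red and black stapler, 140 x 34 x 50 mm; origin under its centre. Leave it.
- binder_clip: Black binder clip, 41 mm wide, lying on papers; origin under its centre. Leave it.

How it is judged:
By the outcome, as a careful person would: the job done as asked, in the order asked, and still so for the second after the job is handed in, while the arm keeps its last pose, push and grip.
It also fails if it takes over 42 s, if anything falls off the work surface, if the arm or the gripper's body presses on something with over 40 N, if the wrist force passes 120 N, or if a joint passes its speed limit or range.

## Working session

There is one attempt and no reset: what is moved stays moved. The work goes in short steps, Python scripts to look and compute and a tool call to move; the robot and the scene stay as the last step left them, time stands still between calls to the robot, and variables do not carry over. Pictures are saved under pics/ and viewed, about 8 in all and at most 12, crops included, and the job is handed in when it is done.

Besides the shell and the picture viewer there is one more tool, called after "Emit:" as name([rows], argument=value, ...), one row to a line, values as JSON. step_arm: Moves the arm, as the interface text tells. Its arguments: {"type":"object","properties":{"increments":{"type":"array","items":{"type":"array","items":{"type":"array","items":{"type":"number"}}}},"grip_force":{"type":"number"}},"required":["increments"]}

```bash
mkdir -p pics
cat > h.py <<'E'
import numpy as np, cv2
from scipy.spatial.transform import Rotation as R
from plant import env
def snap(n,f):
    p=env.camera_params(n); im,d=env.snapshot(n)
    cv2.imwrite(f'pics/{f}.png',im[:,:,::-1]); np.savez(f'pics/{f}.npz',d=d,K=p['camera_matrix'],k1=p['k1'],r=np.ravel(p['rvec']),t=np.ravel(p['tvec']))
    return im,d
def pts(f,uv,z=None):
    """world points of pixels; from depth, or on plane z"""
    a=np.load(f'pics/{f}.npz'); K=a['K']; uv=np.atleast_2d(uv).astype(float)
    s=cv2.undistortPoints(uv[:,None],K,np.array([float(a['k1']),0,0,0]))[:,0]
    # model: drawn at (1+k1 r^2)
    ray=np.c_[s,np.ones(len(s))]; Rm=cv2.Rodrigues(a['r'])[0]
    if z is None:
        dd=np.array([a['d'][int(v),int(u)] for u,v in uv]); return (ray*dd[:,None]-a['t'])@Rm
    c=-Rm.T@a['t']; w=ray@Rm; return c+w*((z-c[2])/w[:,2])[:,None]
E
python3 - <<'E'
from h import *
a,_=snap('scene','s0'); b,_=snap('top','t0')
cv2.imwrite('pics/t0b.png',cv2.resize(b[:,:,::-1],(800,600)));cv2.imwrite('pics/s0b.png',cv2.resize(a[:,:,::-1],(800,600)))
s=env.sense();print(s['time'],s['tool_pos'],s['orientation'],s['gripper_width'],env.grip_depth)
E
```

```text
0.1 [ 0.19808592 -0.59243598  0.23076468] [-0.69781755 -0.11398119  0.69802556 -0.11322221] 1.0002767105894081 0.0187
```

View pics/t0b.png

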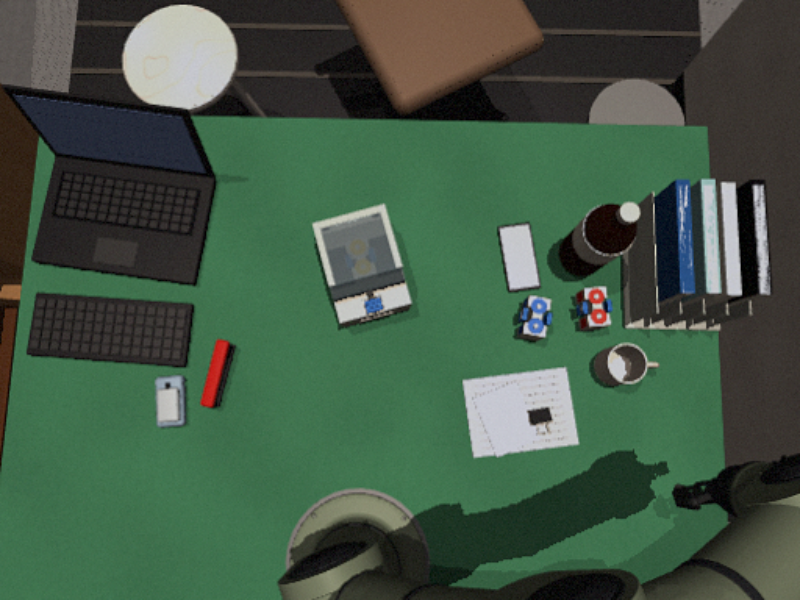

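View pics/s0b.png

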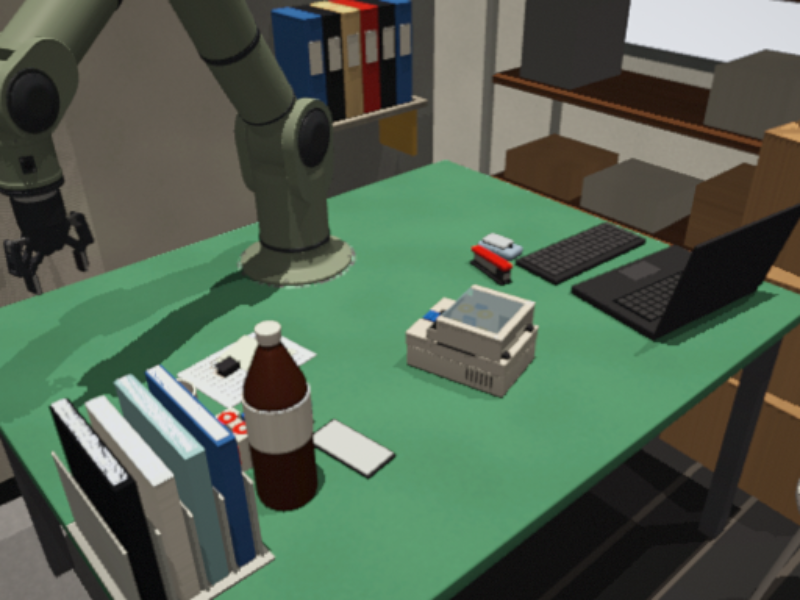

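The top view shows the printer at about (362,265), with the blue key at about (373,303). Its front faces the robot, slightly turned. I'll enlarge that area next.

Run:
```python
from h import *
im=cv2.imread('pics/t0.png')[125:215,190:275]
cv2.imwrite('pics/t0c.png',cv2.resize(im,None,fx=6.5,fy=6.5,interpolation=cv2.INTER_CUBIC))
a=np.load('pics/t0.npz')
print(a['k1'],pts('t0',[[239,194]]),pts('t0',[[239,194]],.08))
rgb=cv2.imread('pics/t0.png').astype(int); m=(rgb[...,0]>rgb[...,2]+50)&(rgb[...,0]>rgb[...,1]+30)
m[:180]=0;m[210:]=0;m[:,:220]=0;m[:,265:]=0
v,u=np.nonzero(m); print(len(u),u.mean(),v.mean(),u.min(),u.max(),v.min(),v.max(),pts('t0',[[u.mean(),v.mean()]],.083))
# deck & cover-top masks from depth heights
uu,vv=np.meshgrid(np.arange(190,275),np.arange(125,215)); P=pts('t0',np.c_[uu.ravel(),vv.ravel()])
for lo,hi in((.07,.09),(.12,.14),(.03,.15)):
    s=P[(P[:,2]>lo)&(P[:,2]<hi)]; 
    print(lo,len(s),s.mean(0),cv2.minAreaRect((s[:,:2]*1000).astype(np.float32)))
```

```text
-0.008551162905801516 [[ 0.51585614 -0.01947246  0.08007737]] [[ 0.51586859 -0.01946923  0.08      ]]
84 238.76190476190476 195.01190476190476 234 244 191 200 [[ 0.51214653 -0.01894277  0.083     ]]
0.07 700 [ 0.51694873 -0.01611811  0.08033495] ((517.1276245117188, -16.057884216308594), (46.63474655151367, 149.7888641357422), 17.05862808227539)
0.12 2187 [0.61733321 0.01464471 0.13012377] ((617.7362670898438, 14.770523071289062), (144.49366760253906, 148.98751831054688), 17.027400970458984)
0.03 3285 [0.58556778 0.00500954 0.11524804] ((589.7418212890625, 6.038398742675781), (203.3430633544922, 149.68844604492188), 16.926231384277344)
```

View pics/t0c.png

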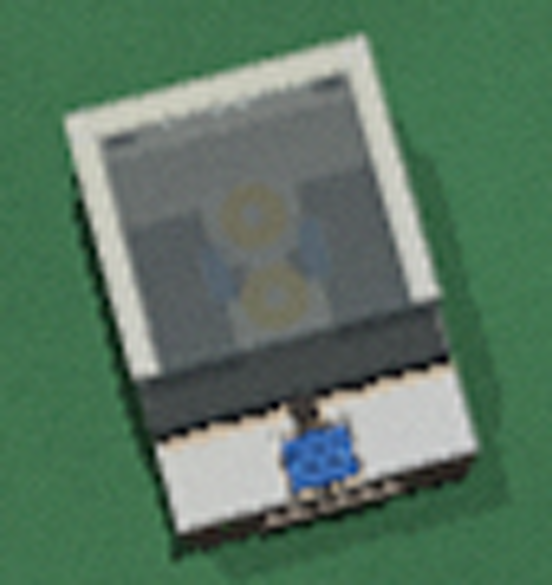

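```bash
cat >> h.py <<'E'
YAW=np.deg2rad(17.0); O=np.array([.605,.0105,0])
def pw(x,y,z): return O+R.from_euler('z',YAW).apply([x,y,z])
def goal(pos,n,yaw=None):
    """print n rows from the present pose to TCP pos, tool down, tool y along printer y (or -y, nearer)"""
    s=env.sense(); r=R.from_quat(s['orientation']); p=np.array(s['tool_pos']); yaw=YAW if yaw is None else yaw
    c=[]
    for sg in(1,-1):
        y=sg*np.array([-np.sin(yaw),np.cos(yaw),0]); x=np.array([0,0,-1.]); c.append(R.from_matrix(np.c_[x,y,np.cross(x,y)]))
    g=min(c,key=lambda g:(r.inv()*g).magnitude()); rv=(r.inv()*g).as_rotvec()
    print('t',round(s['time'],2),'p',p.round(4),'err',(pos-p).round(4),'rv',rv.round(3),'F',np.round(s['force'],1),'w',round(s['gripper_width'],3))
    for i in range(n):
        ri=r*R.from_rotvec(rv*i/n); print([*(ri.inv().apply((pos-p)/n)).round(4).tolist(),*(rv/n).round(3).tolist()])
E
python3 - <<'E'
from h import *
print(pw(-99,0,0) if 0 else pw(-.1,0,.15),pw(-.005,0,.11)); print(env.sense()['q'].__repr__())
goal(pw(-.101,0,.15),16)
E
```

```text
[ 0.50936952 -0.01873717  0.15      ] [0.60021848 0.00903814 0.11      ]
array([ 1.17781438,  0.52198178, -0.03628157,  1.59995683,  0.02121734,
        1.02115191, -0.11282767])
t 0.1 p [ 0.1981 -0.5924  0.2308] err [ 0.3103  0.5734 -0.0808] rv [0.026 0.    0.001] F [-0.3 -0.4  0. ] w 1.0
[0.0051, -0.0278, -0.0298, 0.002, 0.0, 0.0]
[0.0051, -0.0279, -0.0297, 0.002, 0.0, 0.0]
[0.0051, -0.0279, -0.0297, 0.002, 0.0, 0.0]
[0.0051, -0.028, -0.0296, 0.002, 0.0, 0.0]
[0.0051, -0.028, -0.0296, 0.002, 0.0, 0.0]
[0.0051, -0.0281, -0.0295, 0.002, 0.0, 0.0]
[0.0051, -0.0281, -0.0295, 0.002, 0.0, 0.0]
[0.0051, -0.0282, -0.0294, 0.002, 0.0, 0.0]
[0.0051, -0.0282, -0.0294, 0.002, 0.0, 0.0]
[0.0051, -0.0283, -0.0293, 0.002, 0.0, 0.0]
[0.0051, -0.0283, -0.0293, 0.002, 0.0, 0.0]
[0.0051, -0.0284, -0.0293, 0.002, 0.0, 0.0]
[0.0051, -0.0284, -0.0292, 0.002, 0.0, 0.0]
[0.0051, -0.0285, -0.0292, 0.002, 0.0, 0.0]
[0.0051, -0.0285, -0.0291, 0.002, 0.0, 0.0]
[0.005, -0.0286, -0.0291, 0.002, 0.0, 0.0]
```

Emit:
step_arm([
  [[-1, 0, -0.028, -0.03, 0.002, 0, 0], [-1, 0, -0.028, -0.03, 0.002, 0, 0], [-1, 0, -0.028, -0.03, 0.002, 0, 0], [-1, 0, -0.028, -0.03, 0.002, 0, 0], [-1, 0, -0.028, -0.03, 0.002, 0, 0], [-1, 0, -0.028, -0.03, 0.002, 0, 0], [-1, 0, -0.028, -0.03, 0.002, 0, 0], [-1, 0, -0.028, -0.03, 0.002, 0, 0], [-1, 0, -0.028, -0.03, 0.002, 0, 0], [-1, 0, -0.028, -0.03, 0.002, 0, 0], [-1, 0, -0.028, -0.03, 0.002, 0, 0], [-1, 0, -0.028, -0.03, 0.002, 0, 0]],
])

```text
time: 1.3
tool_pos: [0.4419, -0.1495, 0.2282]
orientation: [-0.698, -0.103, 0.701, -0.101]
force: [0.7, -0.0, -0.1]
gripper_width: -0.002
```

```bash
python3 -c "
from h import *
goal(pw(-.101,0,.17),8)"
```

```text
t 1.3 p [ 0.4419 -0.1495  0.2282] err [ 0.0665  0.1304 -0.0582] rv [-0.008  0.003  0.003] F [ 0.7 -0.  -0.1] w -0.002
[0.0073, -0.0132, -0.0126, -0.001, 0.0, 0.0]
[0.0073, -0.0132, -0.0126, -0.001, 0.0, 0.0]
[0.0073, -0.0132, -0.0127, -0.001, 0.0, 0.0]
[0.0073, -0.0132, -0.0127, -0.001, 0.0, 0.0]
[0.0073, -0.0132, -0.0127, -0.001, 0.0, 0.0]
[0.0073, -0.0132, -0.0127, -0.001, 0.0, 0.0]
[0.0073, -0.0132, -0.0127, -0.001, 0.0, 0.0]
[0.0073, -0.0132, -0.0127, -0.001, 0.0, 0.0]
```

Emit:
step_arm([
  [[-1, 0.006, -0.0165, -0.016, -0.001, 0, 0], [-1, 0.007, -0.0165, -0.016, -0.001, 0, 0], [-1, 0.008, -0.0165, -0.016, -0.001, 0, 0], [-1, 0.008, -0.0165, -0.016, -0.001, 0, 0], [-1, 0.008, -0.0165, -0.016, -0.001, 0, 0], [-1, 0.008, -0.0165, -0.016, -0.001, 0, 0], [-1, 0, 0, 0, 0, 0, 0], [-1, 0, 0, 0, 0, 0, 0]],
])

```text
time: 2.1
tool_pos: [0.5082, -0.0154, 0.1804]
orientation: [-0.697, -0.108, 0.701, -0.105]
force: [0.1, -0.3, 0.3]
gripper_width: -0.002
```

```bash
python3 -c "
from h import *
im,d=snap('wrist','w1'); cv2.imwrite('pics/w1.png',im[:,:,::-1])
goal(pw(-.101,0,.095),2)
rgb=im.astype(int); m=(rgb[...,2]>rgb[...,0]+50)&(rgb[...,2]>rgb[...,1]+30)
v,u=np.nonzero(m); print(len(u),u.mean(),v.mean(),u.min(),u.max(),v.min(),v.max(),pts('w1',[[u.mean(),v.mean()]],.085)); print(pw(-.099,0,.086))"
```

```text
t 2.15 p [ 0.5082 -0.0154  0.1805] err [ 0.0003 -0.0037 -0.0855] rv [0.006 0.004 0.005] F [-0.3  0.6 -0.1] w 0.001
[0.0427, 0.002, 0.0003, 0.003, 0.002, 0.003]
[0.0427, 0.0019, 0.0003, 0.003, 0.002, 0.003]
1059 273.0972615675165 193.8999055712937 241 511 177 302 [[ 0.51460329 -0.03283257  0.085     ]]
[ 0.51032583 -0.0184448   0.086     ]
```

View pics/w1.png

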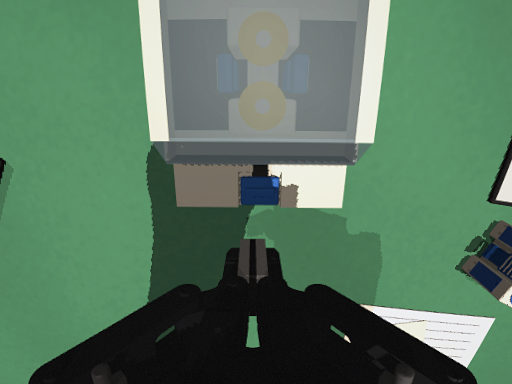

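```bash
python3 -c "
from h import *
P=pts('w1',[[240.5,190],[280,190],[260,177],[260,205]],.084);print(P, P[:2].mean(0))
c=pts('w1',[[227.5,74],[299.5,74]],.115);print(c,c.mean(0),pw(-.005,0,.11), np.linalg.norm(c[0]-c[1]))"
```

```text
[[ 0.50915329 -0.00462581  0.084     ]
 [ 0.51953104 -0.03761051  0.084     ]
 [ 0.52551017 -0.01728434  0.084     ]
 [ 0.50087185 -0.02523536  0.084     ]] [ 0.51434217 -0.02111816  0.084     ]
[[ 0.59592873  0.02914995  0.115     ]
 [ 0.61054759 -0.01727046  0.115     ]] [0.60323816 0.00593974 0.115     ] [0.60021848 0.00903814 0.11      ] 0.0486679113399827
```

The wrist view shows the key at (260,190) and the catches at (228,74) and (299,74). They sit about 3 mm off the top-camera estimate, within calibration, so I take the average.

```bash
sed -i 's/O=np.array(\[.605,.0105,0\])/O=np.array([.6065,.009,0])/' h.py; python3 -c "
from h import *
goal(pw(-.102,0,.094),3)"
```

```text
t 2.15 p [ 0.5082 -0.0154  0.1805] err [ 0.0008 -0.0055 -0.0865] rv [0.006 0.004 0.005] F [-0.3  0.6 -0.1] w 0.001
[0.0288, 0.002, 0.0002, 0.002, 0.001, 0.002]
[0.0288, 0.0019, 0.0002, 0.002, 0.001, 0.002]
[0.0288, 0.0019, 0.0002, 0.002, 0.001, 0.002]
```

Emit:
step_arm([
  [[-1, 0.025, 0.002, 0, 0.002, 0.001, 0.002], [-1, 0.025, 0.002, 0, 0.002, 0.001, 0.002], [-1, 0.022, 0.002, 0, 0.002, 0.001, 0.002], [-1, 0.012, 0, 0, 0, 0, 0], [-1, 0.003, 0, 0, 0, 0, 0], [-1, 0, 0, 0, 0, 0, 0]],
])

```text
time: 2.75
tool_pos: [0.51, -0.0257, 0.0932]
orientation: [0.701, 0.102, -0.699, 0.104]
force: [-0.2, 0.5, 0.6]
gripper_width: -0.002
```

```bash
python3 -c "
from h import *
goal(pw(-.102,0,.081),2)"
```

```text
t 2.75 p [ 0.51   -0.0257  0.0932] err [-0.001   0.0048 -0.0122] rv [-0.005 -0.002 -0.003] F [-0.2  0.5  0.6] w -0.002
[0.0061, -0.0025, -0.0002, -0.003, -0.001, -0.002]
[0.0061, -0.0025, -0.0002, -0.003, -0.001, -0.002]
```

Emit:
step_arm([
  [[-1, 0.001, -0.004, 0, -0.002, -0.001, -0.001], [-1, 0.004, 0, 0, 0, 0, 0], [-1, 0.005, 0, 0, 0, 0, 0], [-1, 0.003, 0, 0, 0, 0, 0], [-1, 0.001, 0, 0, 0, 0, 0], [-1, 0, 0, 0, 0, 0, 0]],
])

```text
time: 3.35
tool_pos: [0.5096, -0.0218, 0.0806]
orientation: [0.701, 0.102, -0.698, 0.104]
force: [-1.9, -0.1, 3.2]
gripper_width: 0.003
```

```bash
python3 -c "
from h import *
goal(pw(-.102,0,.081),2)
im,d=snap('top','t1')
uu,vv=np.meshgrid(np.arange(190,275),np.arange(125,215)); P=pts('t1',np.c_[uu.ravel(),vv.ravel()]);print(((P[:,2]>.12)&(P[:,2]<.14)).sum(),P[P[:,0]>.52][:,2].max())"
```

```text
t 3.35 p [ 0.5096 -0.0218  0.0806] err [-0.0006  0.001   0.0004] rv [-0.003 -0.003 -0.004] F [-1.9 -0.1  3.2] w 0.003
[-0.0002, -0.0006, 0.0002, -0.002, -0.002, -0.002]
[-0.0002, -0.0006, 0.0002, -0.002, -0.002, -0.002]
493 0.49529216671069326
```

Emit:
step_arm([
  [[-1, -0.01, 0, 0.005, -0.002, -0.002, -0.002], [-1, -0.02, 0, 0.012, 0, 0, 0], [-1, -0.03, 0, 0.015, 0, 0, 0], [-1, -0.03, 0, 0.015, 0, 0, 0], [0, -0.03, 0, 0.01, 0, 0, 0], [1, -0.03, 0, 0, 0, 0, 0], [1, -0.03, 0, 0, 0, 0, 0], [1, 0, 0, 0, 0, 0, 0], [1, 0, 0, 0, 0, 0, 0], [1, 0, 0, 0, 0, 0, 0], [1, 0, 0, 0, 0, 0, 0], [1, 0, 0, 0, 0, 0, 0]],
])

```text
time: 4.6
tool_pos: [0.4493, -0.0388, 0.2715]
orientation: [0.701, 0.104, -0.698, 0.105]
force: [0.3, -0.1, 0.4]
gripper_width: 0.992
```

```bash
python3 -c "
from h import *
im,d=snap('wrist','w2'); im2,_=snap('top','t2')
c=cv2.resize(im2[110:230,170:330],(512,384),interpolation=cv2.INTER_CUBIC)
cv2.imwrite('pics/v2.png',cv2.resize(np.vstack([im,c]),(400,600))[:,:,::-1] if 0 else np.vstack([cv2.resize(im,(400,300)),cv2.resize(c,(400,300))])[:,:,::-1])
goal(pw(-.01,0,.20),4)"
```

```text
t 4.7 p [ 0.4494 -0.0388  0.2716] err [ 0.1476  0.0448 -0.0716] rv [ 0.001 -0.004 -0.002] F [ 0.2 -0.2 -0.4] w 0.996
[0.018, 0.0001, -0.0385, 0.0, -0.001, -0.0]
[0.018, 0.0001, -0.0385, 0.0, -0.001, -0.0]
[0.018, 0.0001, -0.0385, 0.0, -0.001, -0.0]
[0.0179, 0.0001, -0.0385, 0.0, -0.001, -0.0]
```

View pics/v2.png

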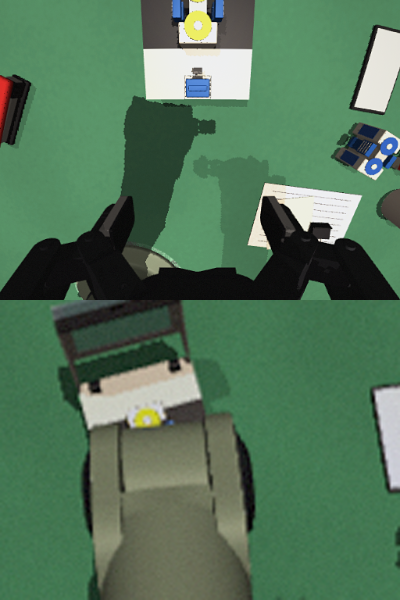

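The cover is up and the cassette and blue catches are visible at the top of the wrist view. I'll move closer and measure.

Emit:
step_arm([
  [[1, 0.01, 0, -0.03, 0, 0, 0], [1, 0.01, 0, -0.03, 0, 0, 0], [1, 0.005, 0, -0.02, 0, 0, 0], [1, 0, 0, 0, 0, 0, 0], [1, 0, 0, 0, 0, 0, 0]],
])

```text
time: 5.2
tool_pos: [0.5278, -0.0147, 0.2441]
orientation: [0.7, 0.104, -0.699, 0.105]
force: [-0.4, -0.5, 0.7]
gripper_width: 1.002
```

```bash
python3 -c "
from h import *
im,d=snap('wrist','w3')
x0,x1,y0,y1=170,350,0,140
cv2.imwrite('pics/v3.png',cv2.resize(im[y0:y1,x0:x1],None,fx=4,fy=4,interpolation=cv2.INTER_CUBIC)[:,:,::-1])
goal(pw(-.01,0,.20),1)"
```

```text
t 5.25 p [ 0.5278 -0.0148  0.2442] err [ 0.0692  0.0209 -0.0442] rv [ 0.    -0.001 -0.001] F [-0.6  0.3  0.6] w 0.999
[0.0443, 0.0003, -0.0722, 0.0, -0.001, -0.001]
```

View pics/v3.png

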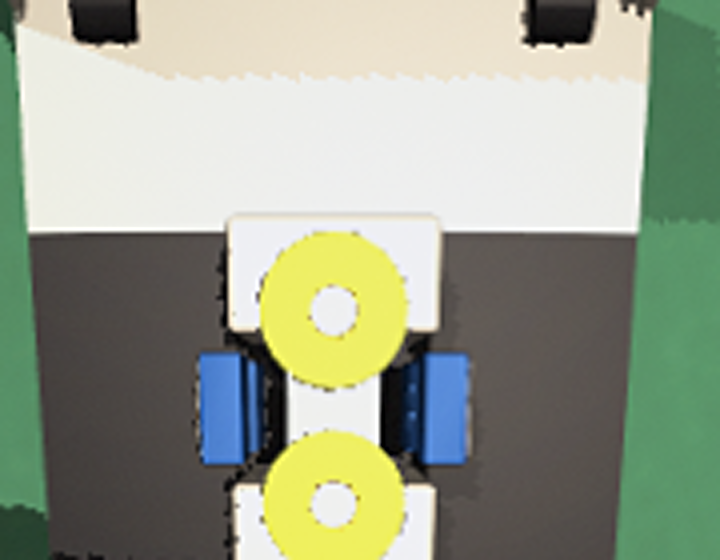

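```bash
python3 -c "
from h import *
a=pts('w3',[[220.25,102],[287.25,102],[254,88],[254,116.2]],.122);print(a,np.linalg.norm(a[0]-a[1]),np.linalg.norm(a[2]-a[3]),a[:2].mean(0),pw(-.005,0,.11))
d=a[0]-a[1];print(np.rad2deg(np.arctan2(d[1],d[0]))-90)
for u,v in[(225,102),(282,102),(254,102)]:print(pts('w3',[[u,v]]))
c=a[:2].mean(0)
goal(np.r_[c[:2],.170],3)"
```

```text
[[ 0.5944632   0.03425456  0.122     ]
 [ 0.611803   -0.02235146  0.122     ]
 [ 0.61438974  0.00919691  0.122     ]
 [ 0.59142679  0.00212433  0.122     ]] 0.059202278143226546 0.024027454052059156 [0.6031331  0.00595155 0.122     ] [0.60171848 0.00753814 0.11      ]
17.031099534244916
[[0.59572026 0.03015412 0.12299961]]
[[ 0.61041689 -0.01785706  0.12255737]]
[[0.60313745 0.00573447 0.12238432]]
t 5.25 p [ 0.5278 -0.0148  0.2442] err [ 0.0754  0.0207 -0.0742] rv [ 0.    -0.001 -0.001] F [-0.6  0.3  0.6] w 0.999
[0.0248, 0.0007, -0.026, 0.0, -0.0, -0.0]
[0.0248, 0.0007, -0.026, 0.0, -0.0, -0.0]
[0.0247, 0.0007, -0.026, 0.0, -0.0, -0.0]
```

Emit:
step_arm([
  [[1, 0.01, 0.001, -0.03, 0, 0, 0], [1, 0.02, 0.001, -0.03, 0, 0, 0], [1, 0.02, 0, -0.018, 0, 0, 0], [1, 0.01, 0, 0, 0, 0, 0], [1, 0, 0, 0, 0, 0, 0], [1, 0, 0, 0, 0, 0, 0]],
])

```text
time: 5.85
tool_pos: [0.6027, 0.0039, 0.1852]
orientation: [0.7, 0.103, -0.698, 0.105]
force: [0.1, -0.2, 0.7]
gripper_width: 1.001
```

```bash
python3 -c "
from h import *
im,d=snap('scene','s3'); cv2.imwrite('pics/v4.png',cv2.resize(im[120:280,200:410],None,fx=3.5,fy=3.5,interpolation=cv2.INTER_CUBIC)[:,:,::-1])
goal(np.array([.6028,.0063,.088]),4)"
```

```text
t 5.9 p [0.6026 0.0038 0.1853] err [ 0.0002  0.0025 -0.0973] rv [-0.003 -0.002 -0.003] F [-0.6 -0.5  1. ] w 0.993
[0.0243, -0.0007, -0.0002, -0.001, -0.001, -0.001]
[0.0243, -0.0007, -0.0002, -0.001, -0.001, -0.001]
[0.0243, -0.0006, -0.0002, -0.001, -0.001, -0.001]
[0.0243, -0.0006, -0.0002, -0.001, -0.001, -0.001]
```

View pics/v4.png

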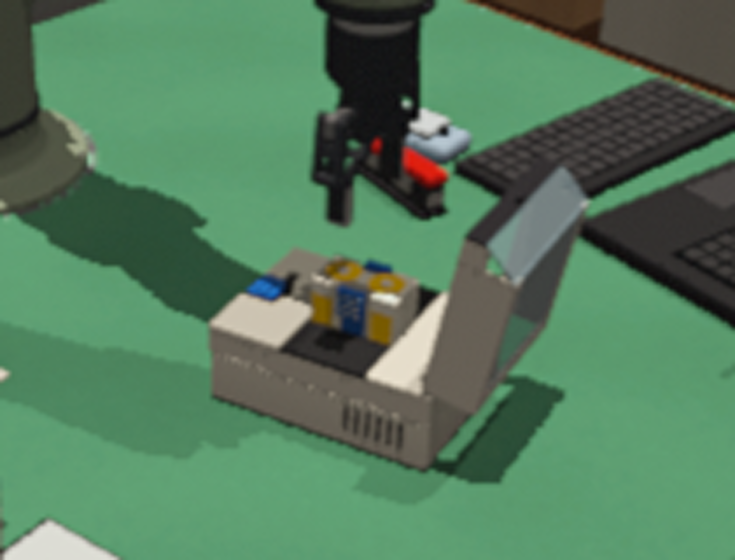

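The cover stands fully open behind the hinge and is clear of the hand. The fingers are above the cassette, so I'll descend.

Emit:
step_arm([
  [[1, 0.025, -0.001, 0, -0.001, -0.001, -0.001], [1, 0.025, -0.001, 0, -0.001, -0.001, -0.001], [1, 0.02, 0, 0, 0, 0, 0], [1, 0.012, 0, 0, 0, 0, 0], [1, 0.004, 0, 0, 0, 0, 0], [1, 0, 0, 0, 0, 0, 0]],
])

```text
time: 6.5
tool_pos: [0.6033, 0.0035, 0.1039]
orientation: [0.703, 0.102, -0.696, 0.105]
force: [0.4, 0.2, 1.2]
gripper_width: 0.997
```

```bash
python3 -c "
from h import *
goal(np.array([.6028,.0063,.088]),2)"
```

```text
t 6.5 p [0.6033 0.0035 0.1039] err [-0.0005  0.0028 -0.0159] rv [-0.003 -0.009 -0.005] F [0.4 0.2 1.2] w 0.997
[0.008, -0.0014, -0.0001, -0.002, -0.004, -0.002]
[0.008, -0.0014, -0.0001, -0.002, -0.004, -0.002]
```

Emit:
step_arm([
  [[1, 0.008, -0.002, 0, -0.002, -0.005, -0.003], [1, 0.008, -0.001, 0, -0.001, -0.003, -0.001], [1, 0, 0, 0, 0, 0, 0]],
])

```text
time: 6.8
tool_pos: [0.6035, 0.0065, 0.0889]
orientation: [0.701, 0.104, -0.698, 0.105]
force: [-0.1, -0.6, -0.6]
gripper_width: 1.0
```

```bash
python3 -c "
from h import *
goal(np.array([.6028,.0063,.088]),1)"
```

```text
t 6.8 p [0.6035 0.0065 0.0889] err [-0.0007 -0.0002 -0.0009] rv [-0.    -0.003 -0.001] F [-0.1 -0.6 -0.6] w 1.0
[0.0009, -0.0, 0.0008, -0.0, -0.003, -0.001]
```

Emit:
step_arm([
  [[-1, 0, 0, 0, 0, -0.003, -0.001], [-1, 0, 0, 0, 0, 0, 0], [-1, 0, 0, 0, 0, 0, 0], [-1, 0, 0, 0, 0, 0, 0], [-1, 0, 0, 0, 0, 0, 0], [-1, 0, 0, 0, 0, 0, 0], [-1, 0, 0, 0, 0, 0, 0], [-1, 0, 0, 0, 0, 0, 0]],
], grip_force=35)

```text
time: 7.6
tool_pos: [0.604, 0.0074, 0.091]
orientation: [0.7, 0.105, -0.699, 0.104]
force: [-0.6, -0.4, -1.9]
gripper_width: 0.472
```

```bash
python3 -c "
from h import *
im,d=snap('wrist','w5'); cv2.imwrite('pics/v5.png',im[:,:,::-1])
goal(np.array([.6028,.0063,.1889]),1)"
```

```text
t 7.65 p [0.604  0.0074 0.091 ] err [-0.0012 -0.0011  0.0979] rv [ 0.    -0.001 -0.   ] F [ 0.4  0.8 -2.2] w 0.472
[-0.0979, 0.0007, 0.0013, 0.0, -0.001, -0.0]
```

View pics/v5.png

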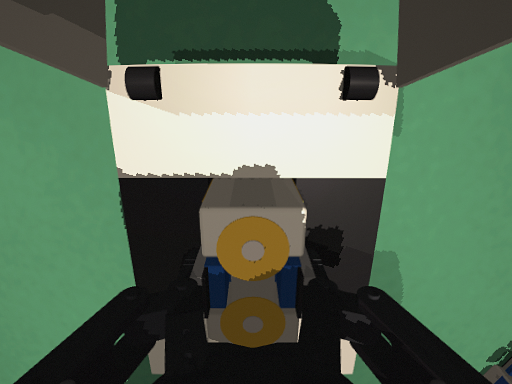

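Both fingers sit on the blue catches. Lifting gently first.

Emit:
step_arm([
  [[-1, -0.004, 0, 0, 0, 0, 0], [-1, -0.006, 0, 0, 0, 0, 0], [-1, -0.006, 0, 0, 0, 0, 0], [-1, 0, 0, 0, 0, 0, 0]],
])

```text
time: 8.05
tool_pos: [0.604, 0.0073, 0.1084]
orientation: [0.7, 0.105, -0.699, 0.104]
force: [0.1, -0.5, -2.2]
gripper_width: 0.478
```

```bash
python3 -c "
from h import *
goal(np.array([.604,.0074,.191]),5)
im,d=snap('wrist','w6')
for u,v in[(228,225),(280,225),(228,205)]:
  print(pts('w5',[[u,v]]),pts('w6',[[u,v]]))"
```

```text
t 8.05 p [0.604  0.0073 0.1084] err [0.     0.0001 0.0826] rv [ 0.    -0.001  0.   ] F [ 0.1 -0.5 -2.2] w 0.478
[-0.0165, -0.0, -0.0, 0.0, -0.0, 0.0]
[-0.0165, -0.0, -0.0, 0.0, -0.0, 0.0]
[-0.0165, -0.0, -0.0, 0.0, -0.0, 0.0]
[-0.0165, -0.0, -0.0, 0.0, -0.0, 0.0]
[-0.0165, -0.0, -0.0, 0.0, -0.0, 0.0]
[[0.63101695 0.0256904  0.12384517]] [[0.63057628 0.02556202 0.14023735]]
[[0.63731341 0.00461917 0.12355699]] [[0.6370185  0.00435567 0.14016815]]
[[0.63808979 0.02798199 0.11965492]] [[0.63817161 0.02790484 0.13717804]]
```

The cassette has risen 17 mm with the hand and only its weight shows on the wrist.

Emit:
step_arm([
  [[-1, -0.01, 0, 0, 0, 0, 0], [-1, -0.015, 0, 0, 0, 0, 0], [-1, -0.015, 0, 0, 0, 0, 0], [-1, -0.015, 0, 0, 0, 0, 0], [-1, -0.012, 0, 0, 0, 0, 0], [-1, -0.006, 0, 0, 0, 0, 0], [-1, 0, 0, 0, 0, 0, 0], [-1, 0, 0, 0, 0, 0, 0]],
])

```text
time: 8.9
tool_pos: [0.6039, 0.0074, 0.1889]
orientation: [0.7, 0.105, -0.698, 0.105]
force: [0.0, 1.0, -2.8]
gripper_width: 0.472
```

```bash
python3 -c "
from h import *
goal(np.array([.604,.0074,.191]),1)"
```

```text
t 8.9 p [0.6039 0.0074 0.1889] err [0.0001 0.     0.0021] rv [ 0.    -0.003 -0.   ] F [ 0.   1.  -2.8] w 0.472
[-0.0021, 0.0, -0.0001, 0.0, -0.003, -0.0]
```

Emit:
step_arm([
  [[-1, -0.002, 0, 0, 0, -0.003, 0], [-1, 0, 0, 0, 0, 0, 0], [-1, 0, 0, 0, 0, 0, 0], [-1, 0, 0, 0, 0, 0, 0], [-1, 0, 0, 0, 0, 0, 0]],
])

```text
time: 9.4
tool_pos: [0.603, 0.0073, 0.1891]
orientation: [-0.698, -0.105, 0.701, -0.105]
force: [0.1, 0.4, -1.3]
gripper_width: 0.47
```

```bash
python3 -c "
from h import *
goal(np.array([.604,.0074,.191]),1)
im,d=snap('scene','s7');im2,d=snap('wrist','w7')
# level: fit plane to cassette top
P=pts('w7',[(u,v) for u in(215,228,280,293) for v in(212,220,228)]);print(P.round(4))
c=im[120:280,200:410]
cv2.imwrite('pics/v7.png',np.vstack([cv2.resize(c,(400,300)),cv2.resize(im2,(400,300))])[:,:,::-1]);print(np.abs(env.sense()['joint_vel']).max())"
```

```text
t 9.4 p [0.603  0.0073 0.1891] err [0.001  0.0001 0.0019] rv [0.    0.004 0.001] F [ 0.1  0.4 -1.3] w 0.47
[-0.0019, 0.0002, -0.001, 0.0, 0.004, 0.001]
[[ 0.6342  0.0324  0.2215]
 [ 0.6301  0.0315  0.2203]
 [ 0.6265  0.0306  0.2204]
 [ 0.6353  0.0272  0.2203]
 [ 0.6325  0.0263  0.2219]
 [ 0.6289  0.0253  0.2218]
 [ 0.6419  0.0064  0.2209]
 [ 0.6384  0.0052  0.2208]
 [ 0.6349  0.004   0.2208]
 [ 0.6434  0.0011  0.2206]
 [ 0.6401 -0.      0.221 ]
 [ 0.6363 -0.0015  0.2204]]
0.002920538378817589
```

View pics/v7.png

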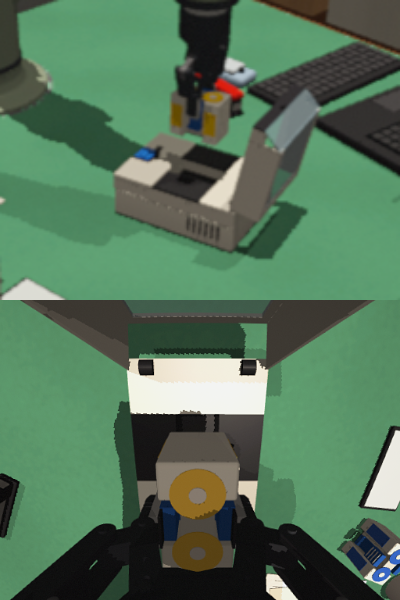

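The cassette is out, level, and held by both catches. Its top is at 0.221 m, up from about 0.1225 m, so it rose 98 mm. The cover is open and the arm is still, so I'm handing in.

```bash
python3 -c "
from h import *
print(env.hand_in())"
```

```text
the job is handed in; nothing more can be done
None
```

I pressed the blue key, the cover sprang open, and I pinched the cassette's two catches with a 35 N grip and lifted it straight up. I handed in after 9.4 s of robot time, still holding it.

- **Lift and level:** the last pictures show the cassette held by both catches. By depth its top rose about 98 mm and was level to within about 1 mm. The arm was still, and the wrist carried little more than the cassette's weight.
- **Cover and desk:** in the camera view the cover was standing open behind the hinge. I didn't measure its angle. I touched nothing else on the desk.
- **Disagreements:** the top and wrist cameras differed by about 4 mm on the printer's position. I averaged them for the key and went mostly by the wrist camera for the grasp. The gripper read about 0.47 open, roughly 40 mm if linear, against the 45 mm given for the squeezed catches. I took that as a non-linear reading, because the grip looked right and held during the lift.

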